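# Fetch the ring cutter from the blocked drawer

### The job

First stand the tall blue vase that blocks the drawer upright on the round wooden bat, all of its foot on the bat, and let go of it. Then pull the chest's top drawer right out to its stop, take the tin ring cutter out of it and lay it flat on the middle of the cloud-shaped clay tile, ready to cut. Leave the drawer out with the clay star in it, and do not disturb the other things.

Things in the scene. Friction and masses are not known exactly. Their poses are not given: they have to be found in the camera images.
- chest: Grey three-drawer chest, fixed to the table, 206 deep (x, from the knob ends at x -103 to the back at x +103) x 270 wide (y) x 215 mm high. Origin: under its centre at table height; own x points from its front to its back, z up. The drawer fronts are at x -87. Only the top drawer moves; the two lower ones are fixed shut.
- chest_drawer3 (a joint): How far the top drawer is out, m: 0 shut, 0.12 at its stop; it slides along the chest's -x with light friction (under 2 N) and stays where it is left.
- knob (a point): Middle of the top drawer's brass knob, 40 mm below the chest's top (z 175 mm), moves with the drawer; axes as the chest's. The knob is 18 mm across and stands 16 mm out from the drawer front (front face 10 mm in +x from this point, tip 6 mm in -x). It can be pinched sideways (along y) from above.
- drawer_floor (a point): Point on the top drawer's inner floor (z 149 mm), moves with the drawer; axes as the chest's. Inside the drawer reaches from x -79 to x +86 mm and y -122 to +122 mm of this point; its side walls are 43 mm and its front is 56 mm above the floor. Fully out, the part from x -79 to x +33 mm lies in the open before the chest.
- vase: Tall blue glazed ceramic bottle vase, 199 mm high, about 0.35 kg, round: foot 72 mm across, belly 86 mm across (z 35 to 65 mm), narrowing to a straight neck 36 mm across from z 142 to 184 mm, lip 48 mm across at the top. Origin: centre of its foot, z along its axis. It stands before the chest, in the drawer's way; it can be gripped by the neck from above.
- bat: Round orange-brown wooden bat, fixed, 160 mm across, 14 mm thick, two small dark pin marks; origin under its centre at table height.
- ring_cutter: Tin ring cutter, a short open tube, 69 mm across outside, 31 mm high, wall up to 10 mm, about 50 g; origin at the centre of its lower edge, z along its axis. It starts inside the top drawer (nearly shut), to the left or right of the middle.
- star: Small brown clay star, 47 x 45 x 10 mm, loose in the top drawer beside the cutter; origin at the centre of its underside.
- cloud: Cloud-shaped flat brown clay tile, fixed to the table, 114 x 115 x 18 mm; origin under its centre at table height.
- dog: Bystander: lying clay dog, 86 (x) x 157 (y) x 41 mm; origin under its centre.
- jar: Bystander: white jar with a blue lid, 81 mm across, 104 mm high; origin under its centre.
- mushroom: Bystander: clay mushroom, 62 mm across, 60 mm high, standing on the chest's top (z 213 mm); origin under its centre.

How it is judged (in metres and radians):
On the way, in this order (a step that is already met when the one before it is completed fails the run):
1. the vase stands upright on the bat, its foot wholly on it, and is let go (horizontal distance between vase and bat below 0.044 m and height (world z) of vase between 0.01 and 0.018 m and angle between vase's own z axis and vertical below 0.1 rad and contact force between vase and the fingers below 0.1 N), for 0.2 s.
2. the top drawer is out at its stop (value of joint chest_drawer3 above 0.115 m), for 0.2 s.
At the end, for the whole second after the job is handed in: Vase upright (0.1 rad) on the bat, axes within 44 mm; top drawer was at its stop (over 115 mm) and is still over 108 mm out; cutter flat (0.15 rad) on the cloud tile, centres within 22 mm; star in the drawer; vase and cutter at rest (horizontal distance between vase and bat below 0.044 m and height (world z) of vase between 0.01 and 0.018 m and angle between vase's own z axis and vertical below 0.1 rad and value of joint chest_drawer3 above 0.108 m and horizontal distance between ring_cutter and cloud below 0.022 m and z of ring_cutter in the frame of cloud between 0.01 and 0.023 m and angle between ring_cutter's own z axis and vertical below 0.15 rad and linear speed of each of ring_cutter, vase below 0.02 m/s and z of star in the frame of drawer_floor between -0.01 and 0.03 m); the robot touches nothing.
It fails at once if the vase is tipped over (angle between vase's own z axis and vertical above 0.9 rad).
It fails at once if the dog is shifted (distance of dog from where it was at the start of the episode above 0.025 m).
It fails at once if the jar is shifted or knocked over (distance of jar from where it was at the start of the episode above 0.025 m or angle between jar's own z axis and vertical above 0.4 rad).
It fails at once if the mushroom on the chest is shifted or knocked over (distance of mushroom from where it was at the start of the episode above 0.025 m or angle between mushroom's own z axis and vertical above 0.4 rad).
It also fails if it takes over 72 s, if anything falls off the work surface, if the arm or the gripper's body presses on something with over 40 N, if the wrist force passes 120 N, or if a joint passes its speed limit or range.

### The arm

A 6-joint arm with a two-finger parallel gripper is mounted at the origin on the work surface; the furniture and walls round the work are solid. World frame = base frame: x ahead of the robot, y to its left, z up, the work surface at z = 0. Lengths are in m, angles in degrees, forces in N, time in s.
With the tool pointing down it reaches from about 0.325 to 0.85 m from the base axis. Payload 15.5 kg.
Tool frame: the origin (TCP) lies midway between the tips of the shut fingers; the grasp point (between the pads) lies 19 mm behind it; z points along the fingers, y is the line along which they close (so a half turn about z gives the same grasp; the last joint's range is limited). The gripper opens to 91 mm and grips with 3 to 60 N. Pads are 32 mm wide; open, the fingers measure 118 mm over their backs; the gripper's body (76 mm by 178 mm) begins 60 mm behind the grasp point.
Start: joints at [-70.789, 28.281, 77.091, -0, 74.628, -5.472], TCP at [0.261, -0.568, 0.214] pointing down, gripper open.
Joint ranges: [-166.48, 166.48], [-47.26, 123.95], [12.59, 153.08], [-70.14, 250.14], [6.76, 159.57], [-176.63, 176.63]. Speed limits (degrees/s): [108.29, 108.29, 147.25, 172.46, 172.46, 172.46].

### API

Orientations are given as a 3x3 rotation matrix whose columns are the frame's x, y, z axes.
In Python, from bench import ctrl gives the robot as it stands. Calls block until the motion is done:
- ctrl.goto(position, orientation): joint-space move of the TCP to a pose.
- ctrl.move_l(position, vel=0.15, ori=None, contact_N=None): straight line of the TCP; ori=None keeps the orientation; vel is the mean speed in m/s. With contact_N (N) it stops when the force on the tool has changed by that much, and returns True; else False.
- ctrl.movej(angles): joint-space move.
- ctrl.command_gripper(opening): opening from 0.0 (shut) to 1.0 (fully open); the grip force is fixed at half the most; returns when the fingers have stopped.
- ctrl.sleep(seconds).
- ctrl.ik(position, orientation): joint angles nearest the present ones, or None.
- ctrl.read_camera(name): name is "scene" or "top" or "wrist"; returns the picture (420x560x3 uint8, blue, green, red); there is no depth.
- ctrl.camera_params(name): a dict with "fx", "fy", "cx", "cy" (pixels), "D" ([k1, k2, p1, p2, k3] as OpenCV has them; the pictures are not rectified), "pose" (4x4, takes a point from camera to world coordinates); the wrist camera has in their place "T_tool_cam" (4x4, takes a point from camera to tool coordinates, whose origin is the TCP and whose axes are the flange's). Camera axes: x right, y up, looking along -z (the intrinsics and any distortion apply to the point x, -y, -z); pixel columns grow to the right and rows downward; lengths in m; the calibration is good to about 2 mm. A picture is of the moment at which its call begins: read the wrist's pose just before it. camera_params takes no time and is no camera call.
A pose or a line that the arm cannot do raises ctrl.MotionError and nothing moves.
- ctrl.sign_off(): hands the job in; it is judged then, once.
Readings, each from a call of its own:
- ctrl.current_t(): time.
- ctrl.current_q(): joint angles.
- ctrl.current_dq(): joint speeds.
- ctrl.current_effort(): joint torques, N m.
- ctrl.current_tool_pos(): TCP position.
- ctrl.current_eef_rot(): TCP orientation.
- ctrl.current_contact_force(): force on the tool from outside, world axes, zero at the start.
- ctrl.current_wrist_torque(): the same for the moment, N m.
- ctrl.current_grip_width(): opening from 0.0 (shut) to 1.0 (fully open).
- ctrl.current_grasp_force(): force on a finger pad.
Only numpy, scipy, OpenCV 4.12 (cv2) and the standard library are available. Lean on these libraries where they do the work, as an engineer would, in place of code of your own. Each camera call takes 0.05 s, during which the arm holds its last target. There are 200 camera calls.

## Working session

There is one attempt and no reset: what is moved stays moved. The work goes in short steps, each a Python script; the robot and the scene stay as the last script left them, time stands still between calls to the robot, and variables do not carry over. Pictures are saved under pics/ and viewed, at most 10 in all, crops included, and the job is handed in when it is done.

```bash
ls; mkdir -p pics
python3 - <<'E'
from bench import ctrl
import cv2,numpy as np
for n in ("scene","top"):
    cv2.imwrite(f"pics/{n}0.png",ctrl.read_camera(n))
    p=ctrl.camera_params(n); print(n,{k:np.round(v,4).tolist() for k,v in p.items()})
print(ctrl.camera_params("wrist"))
print(ctrl.current_eef_rot())
E
```

```text
bench.py
pics
scene {'fx': 524.1347, 'fy': 524.1347, 'cx': 280.2038, 'cy': 225.5906, 'D': [0.0709, 0.0, 0.0, 0.0, 0.0], 'pose': [[-0.8086, 0.4604, -0.3663, 0.0946], [-0.5883, -0.6424, 0.4912, 0.6408], [-0.0092, 0.6127, 0.7903, 1.1672], [0.0, 0.0, 0.0, 1.0]]}
top {'fx': 427.4223, 'fy': 427.4223, 'cx': 281.3085, 'cy': 211.9078, 'D': [0.0067, 0.0, 0.0, 0.0, 0.0], 'pose': [[-0.0052, 0.9948, -0.1018, 0.4888], [-1.0, -0.0052, -0.0002, 0.0041], [-0.0007, 0.1018, 0.9948, 1.2079], [0.0, 0.0, 0.0, 1.0]]}
{'fx': 316.06084705339515, 'fy': 316.06084705339515, 'cx': 279.4349468090754, 'cy': 206.66907446869976, 'D': array([-0.01313725,  0.        ,  0.        ,  0.        ,  0.        ]), 'T_tool_cam': array([[-1.50499764e-04,  9.69391038e-01,  2.45521880e-01,
         6.89245643e-02],
       [ 9.99999645e-01,  3.49391805e-04, -7.66520580e-04,
         9.02387687e-04],
       [-8.28841513e-04,  2.45521677e-01, -9.69390746e-01,
        -1.71429186e-01],
       [ 0.00000000e+00,  0.00000000e+00,  0.00000000e+00,
         1.00000000e+00]])}
[[ 9.08648119e-01  4.17562547e-01 -3.39508189e-04]
 [ 4.17562660e-01 -9.08647485e-01  1.08285970e-03]
 [ 1.43668394e-04 -1.12570437e-03 -9.99999356e-01]]
```

View pics/scene0.png

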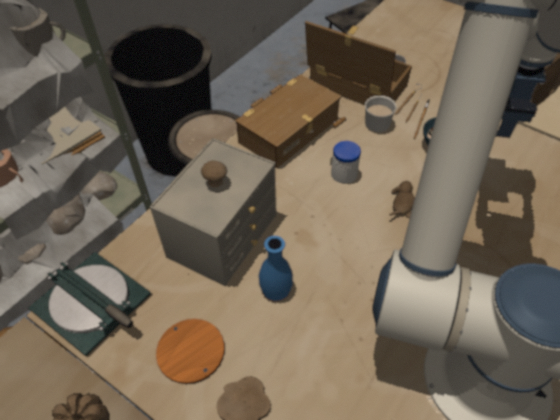

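View pics/top0.png

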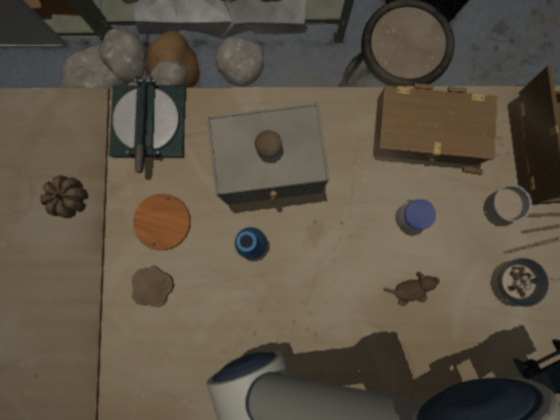

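The scene view shows the vase at (276,270) with its lip at (275,244), the bat at (190,350), the cloud at (243,400) and the knob at about (252,210). The top view shows the lip at (248,240), bat at (162,221), cloud at (152,287), knob at (274,195), and the chest top with corners near (209,118), (318,105), (327,180), (218,194).

```bash
cat > h.py <<'E'
from bench import ctrl
import cv2,numpy as np
def ray(p,px,T=None):
    K=np.array([[p["fx"],0,p["cx"]],[0,p["fy"],p["cy"]],[0,0,1]])
    u=cv2.undistortPoints(np.array([[px]],float),K,np.array(p["D"]))[0,0]
    T=p["pose"] if T is None else T
    d=T[:3,:3]@np.array([u[0],-u[1],-1]); return T[:3,3],d/np.linalg.norm(d)
def plane(r,z): return r[0]+r[1]*(z-r[0][2])/r[1][2]
def tri(rs):
    A=[np.eye(3)-np.outer(d,d) for o,d in rs]
    X=np.linalg.solve(sum(A),sum(a@o for a,(o,d) in zip(A,rs)))
    return X,[round(float(np.linalg.norm(a@(X-o)))*1000,1) for a,(o,d) in zip(A,rs)]
def blobs(m,amin=30):
    m=cv2.morphologyEx(m.astype(np.uint8)*255,cv2.MORPH_OPEN,np.ones((3,3)))
    cs=cv2.findContours(m,cv2.RETR_EXTERNAL,cv2.CHAIN_APPROX_NONE)[0]
    return sorted([c for c in cs if cv2.contourArea(c)>amin],key=cv2.contourArea,reverse=True)
def cen(c): M=cv2.moments(c); return M["m10"]/M["m00"],M["m01"]/M["m00"]
def wristT():
    T=np.eye(4);T[:3,:3]=ctrl.current_eef_rot();T[:3,3]=ctrl.current_tool_pos()
    return T@ctrl.camera_params("wrist")["T_tool_cam"]
def down(yaw): # yaw of tool y (closing) axis from world x, deg
    a=np.radians(yaw); y=np.array([np.cos(a),np.sin(a),0]); z=np.array([0,0,-1.]); return np.c_[np.cross(y,z),y,z]
E
python3 - <<'E'
from h import *
S={}
for n in ("scene","top"):
    im=cv2.imread(f"pics/{n}0.png"); p=ctrl.camera_params(n); hsv=cv2.cvtColor(im,cv2.COLOR_BGR2HSV)
    H,s,v=cv2.split(hsv)
    bat=blobs((H>4)&(H<16)&(s>170)&(v>90),300)[:3]
    print(n,"bat",[(np.round(cen(c),1),cv2.contourArea(c)) for c in bat])
    S[n,"bat"]=ray(p,cen(bat[0]))
    bl=blobs((H>95)&(H<125)&(s>110)&(v>35),60)[:6]
    print("blue",[(np.round(cen(c),1),cv2.contourArea(c),cv2.boundingRect(c)) for c in bl])
print("bat",tri([S["scene","bat"],S["top","bat"]]),plane(S["top","bat"],.014))
p=ctrl.camera_params("top"); q=ctrl.camera_params("scene")
print("lip",tri([ray(p,(248,240)),ray(q,(275,244))]))
print("cloud",tri([ray(p,(152,287)),ray(q,(243,400))]))
C=[plane(ray(p,c),.215) for c in [(209,118),(318,105),(327,180),(218,194)]];print("chest",np.round(C,4),np.mean(C,0))
print("knob",tri([ray(p,(274,195)),ray(q,(252,210))]))
print("jar",plane(ray(p,(420,213)),.1),"dog",plane(ray(p,(412,289)),.03))
# upscaled crops for detail
a=cv2.imread("pics/top0.png")[90:320,120:340]; b=cv2.imread("pics/scene0.png")[140:420,150:310]
a=cv2.resize(a,None,fx=2,fy=2,interpolation=cv2.INTER_CUBIC); b=cv2.resize(b,None,fx=2,fy=2,interpolation=cv2.INTER_CUBIC)
o=np.zeros((560,770,3),np.uint8); o[:460,:440]=a;o[:560,450:770]=b
cv2.imwrite("pics/crop.png",np.clip(o*1.6,0,255).astype(np.uint8))
E
```

```text
scene bat [(array([189.8, 350.9]), 2960.5)]
blue [(array([275.1, 273.9]), 1132.5, (260, 238, 31, 61)), (array([346.3, 151.5]), 384.0, (334, 142, 26, 20))]
top bat []Traceback (most recent call last):
  File "<stdin>", line 8, in <module>
IndexError: list index out of range
```

Run:
```python
from h import *
S={}
for n in ("scene","top"):
    im=cv2.imread(f"pics/{n}0.png"); p=ctrl.camera_params(n); hsv=cv2.cvtColor(im,cv2.COLOR_BGR2HSV)
    H,s,v=cv2.split(hsv)
    if n=="top": print(hsv[221,160],hsv[287,152],hsv[300,200],hsv[170,250])
    bat=blobs((H>3)&(H<16)&(s>(165 if n=="scene" else 150))&(v>70),300)[:3]
    print(n,"bat",[(np.round(cen(c),1),cv2.contourArea(c)) for c in bat])
    S[n,"bat"]=ray(p,cen(bat[0]))
    bl=blobs((H>95)&(H<125)&(s>110)&(v>35),60)[:6]
    print("blue",[(np.round(cen(c),1),cv2.contourArea(c),cv2.boundingRect(c)) for c in bl])
print("bat",tri([S["scene","bat"],S["top","bat"]]),plane(S["top","bat"],.014))
p=ctrl.camera_params("top"); q=ctrl.camera_params("scene")
print("lip",tri([ray(p,(248,240)),ray(q,(275,244))]))
print("cloud",tri([ray(p,(152,287)),ray(q,(243,400))]))
C=[plane(ray(p,c),.215) for c in [(209,118),(318,105),(327,180),(218,194)]];print("chest",np.round(C,4),np.mean(C,0))
print("knob",tri([ray(p,(274,195)),ray(q,(252,210))]))
print("jar",plane(ray(p,(420,213)),.1),"dog",plane(ray(p,(412,289)),.03))
a=cv2.imread("pics/top0.png")[90:320,120:340]; b=cv2.imread("pics/scene0.png")[140:420,150:310]
a=cv2.resize(a,None,fx=2,fy=2,interpolation=cv2.INTER_CUBIC); b=cv2.resize(b,None,fx=2,fy=2,interpolation=cv2.INTER_CUBIC)
o=np.zeros((560,770,3),np.uint8); o[:460,:440]=a;o[:560,450:770]=b
cv2.imwrite("pics/crop.png",np.clip(o*1.6,0,255).astype(np.uint8))
```

```text
scene bat [(array([190.1, 351.2]), 3072.0)]
blue [(array([275.1, 273.9]), 1132.5, (260, 238, 31, 61)), (array([346.3, 151.5]), 384.0, (334, 142, 26, 20))]
[ 13 165 124] [17 96 85] [ 18  73 123] [ 21  46 110]
top bat [(array([161.3, 221.5]), 2251.0)]
blue [(array([250.4, 243. ]), 643.0, (236, 229, 30, 29))]
bat (array([0.58686317, 0.34431016, 0.00146211]), [0.3, 0.3]) [0.58560457 0.34060792 0.014     ]
lip (array([0.52605194, 0.0837364 , 0.18982801]), [0.2, 0.2])
cloud (array([0.40722688, 0.36321017, 0.01492515]), [2.9, 2.9])
chest [[ 0.8167  0.1758  0.215 ]
 [ 0.8473 -0.085   0.215 ]
 [ 0.6653 -0.1036  0.215 ]
 [ 0.6334  0.1525  0.215 ]] [0.74066178 0.03492042 0.215     ]
knob (array([0.63824108, 0.02313174, 0.17302934]), [2.3, 2.3])
jar [ 0.59738687 -0.35664232  0.1       ] dog [ 0.39687049 -0.3497236   0.03      ]
```

View pics/crop.png

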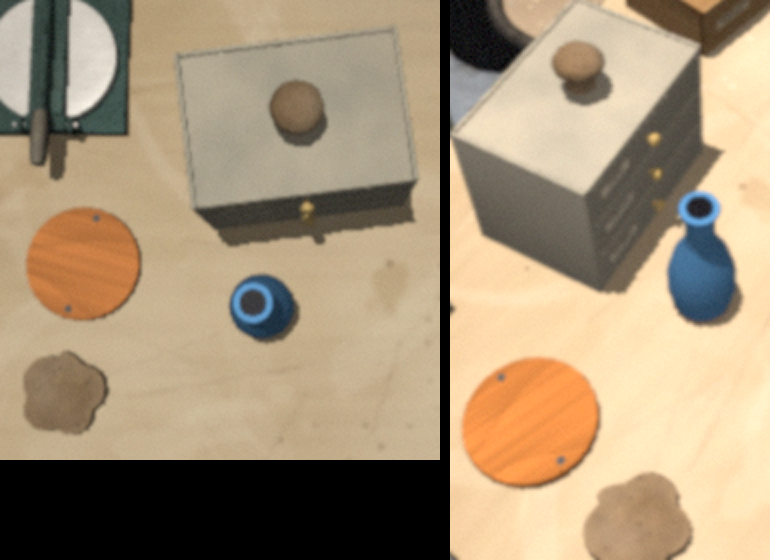

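The crop shows the vase lip at top (246,241.5) and scene (274.5,244.5), and the knob at top (273.5,194.5) and scene (252,209). The chest is yawed about 7°. Next: wrist views from above.

Run:
```python
from h import *
ctrl.move_l([0.261,-0.568,0.40],vel=.3)
out=[]
for i,P in enumerate([[0.42,0.20,0.42],[0.42,0.10,0.42]]):
    ctrl.goto(P,down(-90)); T=wristT(); im=ctrl.read_camera("wrist"); cv2.imwrite(f"pics/w{i}.png",im); np.save(f"w{i}.npy",T)
    out.append(cv2.resize(im,(400,300)))
print(ctrl.current_q(),ctrl.current_t())
cv2.imwrite("pics/w01.png",np.clip(np.hstack(out)*1.5,0,255).astype(np.uint8))
```

```text
[5.42381977e+00 3.22284935e+00 8.11632655e+01 1.45721121e-02
 9.56026114e+01 9.54873773e+01] 4.2167
```

View pics/w01.png

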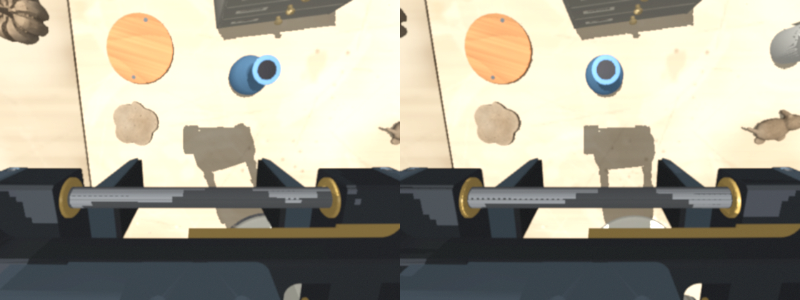

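Wrist views (400×300 panels): lip at (266,69) and (204,69), bat at (140,48) and (98,48), cloud at (136,123) and (97,123).

Run:
```python
from h import *
R={k:[] for k in("bat","cloud","lip")}
p=ctrl.camera_params("wrist")
for i in (0,1):
    im=cv2.imread(f"pics/w{i}.png"); T=np.load(f"w{i}.npy"); H,s,v=cv2.split(cv2.cvtColor(im,cv2.COLOR_BGR2HSV))
    print(im[173,190 if i==0 else 135],im[220,200])
    def near(m,pt,a=200):
        return min(blobs(m,a),key=lambda c:np.hypot(*(np.array(cen(c))-pt)))
    c=near((H>3)&(H<17)&(s>130)&(v>80),(195-58*i,67),1000); e=cv2.fitEllipse(cv2.convexHull(c)); print("bat",e); R["bat"].append(ray(p,e[0],T))
    m=(cv2.GaussianBlur(v,(3,3),0)<135)&(H<30); c=near(m,(190-55*i,173),800); (x,y),rr=cv2.minEnclosingCircle(c); b=cv2.boundingRect(c); print("cloud",cen(c),b,cv2.contourArea(c)); R["cloud"].append(ray(p,cen(c),T))
    m=(H>90)&(H<125)&(s>90)&(v>140); c=near(m,(372-86*i,97),60); e=cv2.fitEllipse(cv2.convexHull(c)); print("lip",e); R["lip"].append(ray(p,e[0],T))
for k,z in(("bat",.014),("cloud",.018),("lip",.199)): print(k,tri(R[k]),[np.round(plane(r,z),4) for r in R[k]])
pt=ctrl.camera_params("top");q=ctrl.camera_params("scene")
for k,a,b in(("lip",(246,241.5),(274.5,244.5)),("knob",(273.5,194.5),(252,209)),("cloud",(152,286),(243,400))):
    print(k,tri([ray(pt,a),ray(q,b)]),plane(ray(pt,a),dict(lip=.199,knob=.175,cloud=.018)[k]))
```

```text
[105 127 145] [158 178 190]Traceback (most recent call last):
  File "<stdin>", line 9, in <module>
  File "<stdin>", line 8, in near
ValueError: min() iterable argument is empty
```

Run:
```python
from h import *
R={k:[] for k in("bat","cloud","lip")}
p=ctrl.camera_params("wrist")
for i in (0,1):
    im=cv2.imread(f"pics/w{i}.png"); T=np.load(f"w{i}.npy"); hsv=cv2.cvtColor(im,cv2.COLOR_BGR2HSV);H,s,v=cv2.split(hsv)
    print(hsv[67,195-58*i],hsv[173,190-55*i],hsv[220,200],hsv[97,372-86*i+22])
    def near(m,pt,a=200):
        return min(blobs(m,a),key=lambda c:np.hypot(*(np.array(cen(c))-pt)))
    c=near((H>3)&(H<19)&(s>95)&(v>80),(195-58*i,67),1000); e=cv2.fitEllipse(cv2.convexHull(c)); print("bat",e); R["bat"].append(ray(p,e[0],T))
    m=(cv2.GaussianBlur(v,(3,3),0)<165)&(H<30); c=near(m,(190-55*i,173),800); b=cv2.boundingRect(c); print("cloud",cen(c),b,cv2.contourArea(c)); R["cloud"].append(ray(p,cen(c),T))
    m=(H>90)&(H<125)&(s>70)&(v>140); c=near(m,(372-86*i,97),60); e=cv2.fitEllipse(cv2.convexHull(c)); print("lip",e); R["lip"].append(ray(p,e[0],T))
for k,z in(("bat",.014),("cloud",.018),("lip",.199)): print(k,tri(R[k]),[np.round(plane(r,z),4) for r in R[k]])
pt=ctrl.camera_params("top");q=ctrl.camera_params("scene")
for k,a,b in(("lip",(246,241.5),(274.5,244.5)),("knob",(273.5,194.5),(252,209)),("cloud",(152,286),(243,400))):
    print(k,tri([ray(pt,a),ray(q,b)]),plane(ray(pt,a),dict(lip=.199,knob=.175,cloud=.018)[k]))
```

```text
[ 15 129 188] [ 17  70 145] [ 19  43 190] [ 19  33 184]
bat ((195.53311157226562, 67.38817596435547), (91.27367401123047, 100.53311920166016), 155.03350830078125)
cloud (189.6329259195501, 172.8501750157801) (159, 142, 64, 62) 2904.5
lip ((372.3153381347656, 97.14884185791016), (38.493446350097656, 41.066932678222656), 27.821012496948242)
[ 14 130 181] [ 17  71 140] [ 20  44 187] [103 109 138]
bat ((137.13385009765625, 67.99774932861328), (89.98287200927734, 102.03154754638672), 146.73646545410156)
cloud (135.8172150771115, 173.12655197372084) (104, 142, 66, 62) 2993.5
lip ((287.6399230957031, 97.22462463378906), (40.48384475708008, 41.01125717163086), 155.14166259765625)
bat (array([0.58863851, 0.34177533, 0.00984826]), [0.0, 0.0]) [array([0.5879, 0.3408, 0.014 ]), array([0.5879, 0.34  , 0.014 ])]
cloud (array([0.40708209, 0.36465441, 0.00870906]), [0.1, 0.1]) [array([0.4083, 0.362 , 0.018 ]), array([0.4085, 0.3604, 0.018 ])]
lip (array([0.52368796, 0.088083  , 0.19669365]), [0.1, 0.1]) [array([0.5236, 0.0887, 0.199 ]), array([0.5234, 0.0881, 0.199 ])]
lip (array([0.52296754, 0.08841267, 0.19552676]), [0.6, 0.6]) [0.52236431 0.08781629 0.199     ]
knob (array([0.63820982, 0.02389001, 0.17777644]), [1.6, 1.6]) [0.63725374 0.0230958  0.175     ]
cloud (array([0.40883319, 0.36328087, 0.0127226 ]), [1.8, 1.8]) [0.40772764 0.3607097  0.018     ]
```

Both view pairs agree, so I'm moving the vase.

Run:
```python
from h import *
O=down(-83); v=np.array([.5235,.0883]); b=np.array([.5872,.3405])
ctrl.command_gripper(1.0)
ctrl.goto([*v,.30],O)
print(ctrl.move_l([*v,.146],vel=.15,contact_N=8),ctrl.current_tool_pos())
ctrl.command_gripper(0.0); print("w",ctrl.current_grip_width()*91,ctrl.current_grasp_force())
ctrl.move_l([*v,.186],vel=.1)
ctrl.move_l([*b,.186],vel=.15); ctrl.sleep(.2)
print("w",ctrl.current_grip_width()*91,ctrl.current_contact_force())
print(ctrl.move_l([*b,.155],vel=.08,contact_N=4),ctrl.move_l([*b,.165-.019+.014-.006],vel=.03,contact_N=4) if False else "")
print(ctrl.current_tool_pos(),ctrl.current_t())
cv2.imwrite("pics/s1.png",np.clip(np.hstack([cv2.resize(ctrl.read_camera(n),(400,300)) for n in("scene","top")])*1.4,0,255).astype(np.uint8))
```

```text
False [0.52399573 0.08837246 0.14692107]
w 45.249313983623445 30.000106690522443
w 45.49243646804308 [-0.8901482  -0.22488143 -4.64797242]
True 
[0.58711933 0.34039997 0.15815325] 10.0667
```

View pics/s1.png

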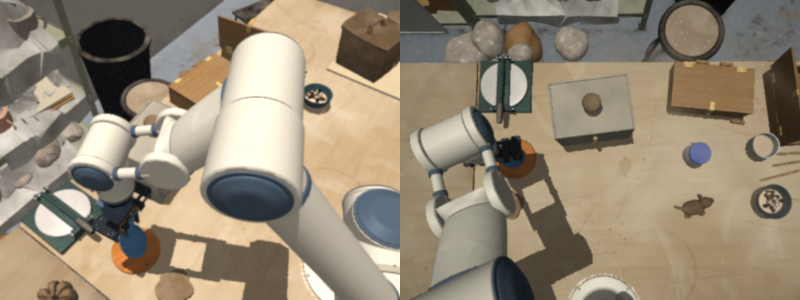

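It made contact at the expected height, with the vase over the bat. I'm releasing it, then looking at the knob and vase.

Run:
```python
from h import *
ctrl.command_gripper(1.0); ctrl.sleep(.1)
p=ctrl.current_tool_pos(); ctrl.move_l([p[0],p[1],.30],vel=.15)
out=[]
for i,P in enumerate([[0.50,0.10,0.38],[0.50,0.03,0.38]]):
    ctrl.goto(P,down(-83)); T=wristT(); im=ctrl.read_camera("wrist"); cv2.imwrite(f"pics/k{i}.png",im); np.save(f"k{i}.npy",T)
    hsv=cv2.cvtColor(im,cv2.COLOR_BGR2HSV);H,s,v=cv2.split(hsv)
    print("yel",[(np.round(cen(c),1),cv2.contourArea(c)) for c in blobs((H>14)&(H<30)&(s>110)&(v>60),15)][:8])
    c=blobs((H>90)&(H<125)&(s>70)&(v>140),60); print("blue",[(np.round(cen(x),1),cv2.contourArea(x)) for x in c][:4])
    out.append(im[:300])
t=ctrl.read_camera("top")
c=blobs((lambda h:(h[...,0]>95)&(h[...,0]<125)&(h[...,1]>110)&(h[...,2]>90))(cv2.cvtColor(t,cv2.COLOR_BGR2HSV)),40)
print("topblue",[(cen(x),cv2.contourArea(x)) for x in c],ctrl.current_t())
print(ctrl.current_tool_pos())
cv2.imwrite("pics/k01.png",np.clip(np.vstack(out)*1.4,0,255).astype(np.uint8))
```

```text
yel [(array([421.1, 324.6]), 3915.0), (array([ 95. , 276.3]), 804.0), (array([463.8, 276. ]), 789.0)]
blue [(array([54.3, 80. ]), 1657.0)]
yel [(array([420.5, 324.6]), 3918.0), (array([ 94.5, 276.5]), 840.5), (array([463.8, 276.1]), 789.0)]
blue [(array([548. , 145.8]), 1084.0), (array([ 2.7, 75.5]), 153.0)]
topblue [] 13.7583
[0.50028656 0.03094681 0.37956359]
```

View pics/k01.png

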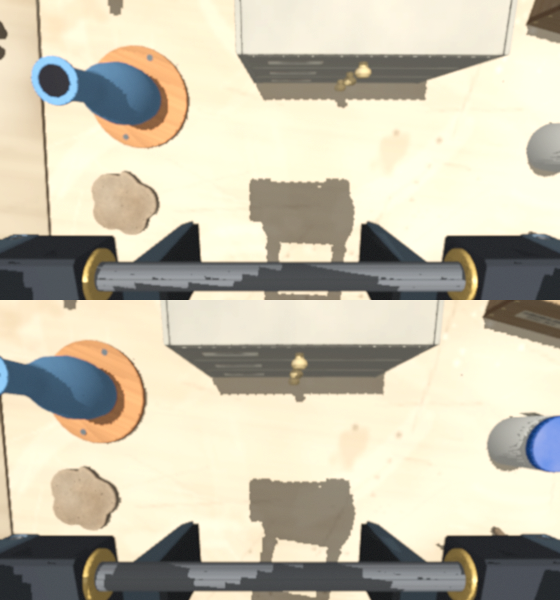

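The vase stands on the bat. The knob is at (363,71) in the first view and (300,62) in the second, and the chest's top front edge runs level at row 54, so the 7° yaw holds.

Run:
```python
from h import *
p=ctrl.camera_params("wrist"); T=[np.load(f"k{i}.npy") for i in(0,1)]
print("vase",plane(ray(p,(54.3,80),T[0]),.213))
r=[ray(p,(363,71),T[0]),ray(p,(300,62),T[1])]; print("knob",tri(r),[plane(x,.175) for x in r])
a=plane(ray(p,(236,54),T[0]),.215);b=plane(ray(p,(511,54),T[0]),.215);print(a,b,np.degrees(np.arctan2(-(a-b)[0],(a-b)[1])))
a=plane(ray(p,(163,45),T[1]),.215);b=plane(ray(p,(441,45),T[1]),.215);print(a,b,np.degrees(np.arctan2(-(a-b)[0],(a-b)[1])))
```

```text
vase [0.58741994 0.33917901 0.213     ]
knob (array([0.64068914, 0.02302693, 0.17364308]), [0.2, 0.2]) [array([0.64021192, 0.02334386, 0.175     ]), array([0.64065289, 0.02307615, 0.175     ])]
[0.63270331 0.15876836 0.215     ] [ 0.66677907 -0.10999531  0.215     ] 7.2258106956002655
[0.6323972  0.15921723 0.215     ] [ 0.66546866 -0.10996506  0.215     ] 7.004199090490788
```

Run:
```python
from h import *
a=np.radians(7.1); ux=np.array([np.cos(a),np.sin(a),0]); k=np.array([.6402,.0232,.156])
s=k-.0095*ux; O=down(-82.9)
ctrl.goto(s+[0,0,.1],O)
print(ctrl.move_l(s,vel=.12,contact_N=8),ctrl.current_tool_pos())
ctrl.command_gripper(0); print("w",ctrl.current_grip_width(),ctrl.current_grasp_force())
ctrl.move_l(s-.10*ux,vel=.1)
print(ctrl.current_contact_force(),"w",ctrl.current_grip_width())
print(ctrl.move_l(s-.13*ux,vel=.03,contact_N=12)); ctrl.sleep(.3)
print("pull",(s-ctrl.current_tool_pos())@ux,ctrl.current_contact_force(),"w",ctrl.current_grip_width())
ctrl.command_gripper(.6); q=ctrl.current_tool_pos(); ctrl.move_l(q+[0,0,.12],vel=.2)
out=[]
for i,P in enumerate([[.43,.06,.36],[.43,-.02,.36]]):
    ctrl.goto(P,O); T=wristT(); im=ctrl.read_camera("wrist"); cv2.imwrite(f"pics/d{i}.png",im); np.save(f"d{i}.npy",T); out.append(im[:300])
print(ctrl.current_t())
cv2.imwrite("pics/d01.png",np.clip(np.vstack(out)*1.4,0,255).astype(np.uint8))
```

```text
False [0.63124926 0.02200223 0.15694353]
w 0.15907593765128752 30.00032116244256
[-3.56440429 16.92597124  2.23590417] w 0.15830896512866324
True
pull 0.11999552381490393 [3.57681829 4.41884605 0.59384511] w 0.15869828215378748
21.4083
```

View pics/d01.png

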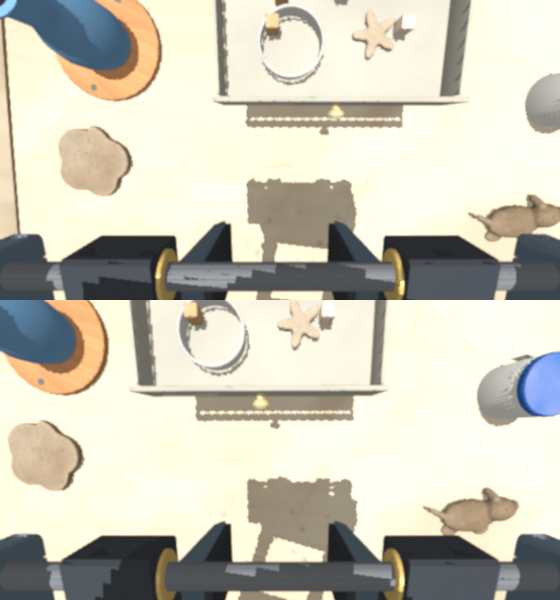

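The drawer is out 120 mm. The cutter ring is at (291,42) in the first view and (213,32) in the second, with the star to its right at (374,35). Small block-like items show at (273,22) and (404,25), so I'm taking a closer look.

Run:
```python
from h import *
O=down(-82.9); out=[]
for i,P in enumerate([[.50,.10,.40],[.50,.04,.40]]):
    ctrl.goto(P,O); T=wristT(); im=ctrl.read_camera("wrist"); cv2.imwrite(f"pics/e{i}.png",im); np.save(f"e{i}.npy",T); out.append(cv2.resize(im[20:220,180:500],None,fx=1.5*1.5,fy=1.5*1.5)[:300*2-150,:])
print(ctrl.current_t())
o=np.hstack([cv2.resize(x,(400,280)) for x in out]); o=np.vstack([o,np.hstack([cv2.resize(cv2.imread(f"pics/d{i}.png")[0:140,130:450],(400,175)) for i in(0,1)])])
cv2.imwrite("pics/e01.png",np.clip(o*1.3,0,255).astype(np.uint8))
```

```text
22.4917
```

View pics/e01.png

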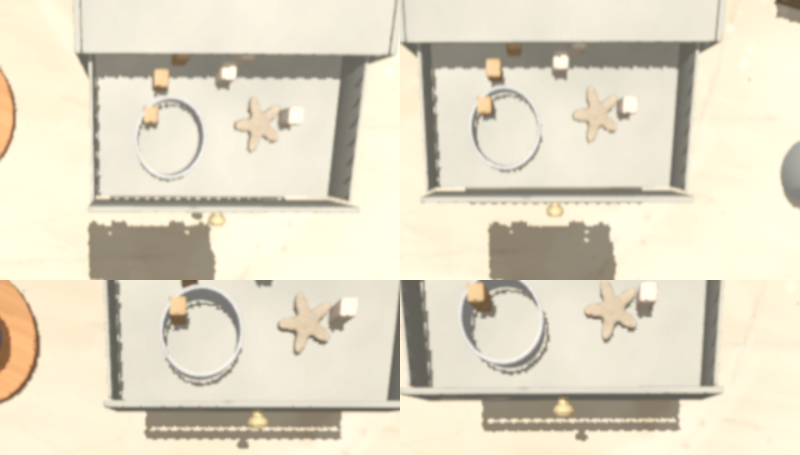

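The closer views show the ring at (170,138) and (105,128) in the 400-px panels, the star to its right, and small blocks near it, one of them at the ring's upper left. Pinching along the chest's y is clear on both sides.

Run:
```python
from h import *
p=ctrl.camera_params("wrist"); T=[np.load(f"e{i}.npy") for i in(0,1)]
a=np.radians(7.1); ux=np.array([np.cos(a),np.sin(a)]); uy=np.array([-ux[1],ux[0]])
f=lambda X,Y:(180+X*.8,20+Y*200/280)
def both(n,A,B,z):
    r=[ray(p,f(*A),T[0]),ray(p,f(*B),T[1])]; P=tri(r); q=[plane(x,z)[:2] for x in r]; m=np.mean(q,0)
    print(n,np.round(P[0],4),P[1],"plane",np.round(q,4)," chest xy from knob",np.round([(m-[.6402,.0232])@ux+.12,(m-[.6402,.0232])@uy],4))
both("ring L",(136,138),(70,128),.180);both("ring R",(204,138),(141,128),.180)
both("ring far",(170,97),(105,87),.180);both("ring near",(170,179),(105,170),.180)
both("ring c",(170,138),(105,128.5),.180)
both("star",(256,124),(596-400,115),.159); both("star Ltip",(236,126),(573-400,119),.159)
both("cube",(151,115),(84,105),.16); both("cube2",(161,77),(93,68),.16)
both("wall L",(90,130),(430-400,120),.192)
```

```text
ring L [0.5795 0.0988 0.1805] [0.2, 0.2] plane [[0.5793 0.0988]
 [0.5797 0.0989]]  chest xy from knob [0.0691 0.0826]
ring R [0.5884 0.0313 0.1639] [0.1, 0.1] plane [[0.5875 0.0344]
 [0.5878 0.0319]]  chest xy from knob [0.0691 0.0164]
ring far [0.6179 0.0703 0.1655] [0.1, 0.1] plane [[0.616  0.0717]
 [0.6162 0.0694]]  chest xy from knob [0.102  0.0499]
ring near [0.5493 0.0619 0.1844] [0.2, 0.2] plane [[0.5493 0.0613]
 [0.5489 0.062 ]]  chest xy from knob [0.0343 0.0494]
ring c [0.5835 0.0661 0.1749] [0.1, 0.1] plane [[0.5834 0.0666]
 [0.5832 0.0658]]  chest xy from knob [0.0689 0.0497]
star [ 0.6084 -0.0247  0.1413] [0.3, 0.3] plane [[ 0.6071 -0.0192]
 [ 0.6064 -0.0218]]  chest xy from knob [ 0.0814 -0.0392]
star Ltip [6.015e-01 6.000e-04 1.598e-01] [1.2, 1.2] plane [[6.028e-01 4.000e-04]
 [6.003e-01 4.000e-04]]  chest xy from knob [ 0.0788 -0.0178]
cube [0.5996 0.0873 0.1812] [0.1, 0.1] plane [[0.6012 0.0861]
 [0.6013 0.0896]]  chest xy from knob [0.0893 0.069 ]
cube2 [0.6303 0.0822 0.1781] [0.5, 0.5] plane [[0.6336 0.0809]
 [0.6326 0.0838]]  chest xy from knob [0.1203 0.0596]
wall L [0.5822 0.1465 0.1395] [0.8, 0.8] plane [[0.5799 0.142 ]
 [0.5812 0.1343]]  chest xy from knob [0.075  0.1214]
```

Run:
```python
from h import *
O=down(-82.9); c=np.array([.5833,.0662]); d=np.array([.4083,.361])
ctrl.command_gripper(1.0)
ctrl.goto([*c,.28],O)
print(ctrl.move_l([*c,.153],vel=.12,contact_N=6),ctrl.current_tool_pos())
ctrl.command_gripper(0); print("w",ctrl.current_grip_width()*91,ctrl.current_grasp_force())
z0=ctrl.current_tool_pos()[2]
ctrl.move_l([*c,.28],vel=.12); print("w",ctrl.current_grip_width()*91,ctrl.current_contact_force())
im=ctrl.read_camera("wrist")
ctrl.move_l([*d,.28],vel=.2); ctrl.sleep(.1)
ctrl.move_l([*d,.06],vel=.15)
print(ctrl.move_l([*d,z0-.149+.018-.004],vel=.03,contact_N=3),z0,ctrl.current_tool_pos(),"w",ctrl.current_grip_width()*91,ctrl.current_t())
im2=ctrl.read_camera("wrist")
cv2.imwrite("pics/g.png",np.clip(np.hstack([cv2.resize(x,(400,300)) for x in(im,im2)])*1.4,0,255).astype(np.uint8))
```

```text
False [0.58376175 0.06617145 0.15376707]
w 66.97364128217903 30.000523212365806
w 66.83324178436901 [ 0.74745404  0.14502403 -1.32303429]
True 0.15323275400326888 [0.40830393 0.36096201 0.02118127] w 66.6077595523925 31.575
```

View pics/g.png

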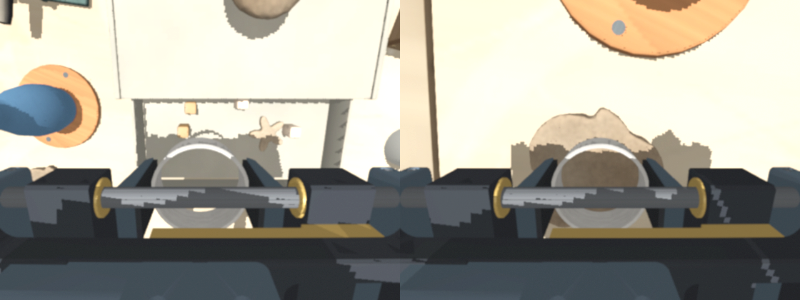

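The cutter is held flat on the tile and the star is still in the drawer. I'm releasing it, withdrawing and checking.

Run:
```python
from h import *
ctrl.command_gripper(1.0); ctrl.sleep(.1)
ctrl.move_l([.4083,.361,.25],vel=.15)
O=down(-82.9); ctrl.goto([.36,.20,.40],O); T=wristT(); im=ctrl.read_camera("wrist"); np.save("f.npy",T); cv2.imwrite("pics/f.png",im)
ctrl.goto([.36,-.15,.40],O); t=ctrl.read_camera("top"); print(ctrl.current_t())
o=np.hstack([cv2.resize(im,(400,300)),cv2.resize(t,(400,300))])
cv2.imwrite("pics/f01.png",np.clip(o*1.4,0,255).astype(np.uint8))
```

```text
36.3083
```

View pics/f01.png

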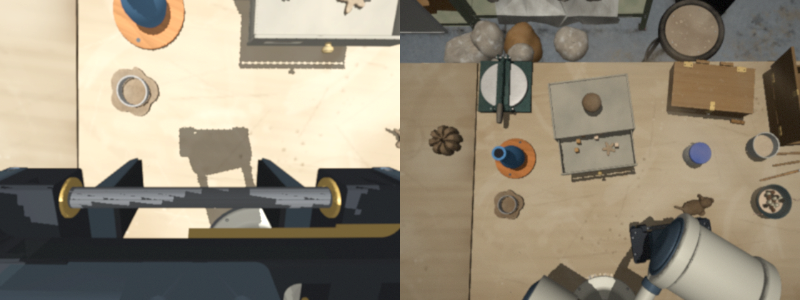

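The cutter sits at (131,92), centred on the tile. The vase stands on the bat at (513,155), and the drawer is out with the star in it at (608,148).

```bash
python3 -c "
from bench import ctrl
print(ctrl.sign_off())"
```

```text
the job is handed in; nothing more can be done
None
```

I handed the job in at about 36 s: the vase is on the bat, the drawer is out at its stop with the star in it, and the cutter lies flat on the middle of the cloud tile; no verdict came back.

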